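# Tick off the seedling row with a fingertip

### The job

The seedling rack has been inspected: run your fingertips lightly along the row of little metal tabs on its far edge, from the left end to the right as the robot sees it, so that the five tabs fold down one after another. Leave the tabs of the rack with empty tubes standing, do not touch the seedlings, pick nothing up and leave everything else where it is.

Things in the scene. Friction and masses are not known exactly. Their poses are not given: they have to be found in the camera images.
- grown_rack: black rack fixed to the bench whose yellow tubes hold green seedlings. Origin on the bench; deck from x -64 to +85 and y -125 to +125 mm of its frame, top at 110 mm. Its +y is the left end seen from the robot, +x the side away from it (yaw within 0.35 rad). Tubes 39 mm across, rims 125 mm high, in rows at x = +10 and -36 mm. Five aluminium tabs along the far edge, at x = +65 mm
- seedlings: green seedlings in that rack's tubes, tips 160 mm above the bench, needles up to 16 mm from each tube's axis; the origin is the rack's origin. Not to be touched
- grown_hinge1 (a point): middle of the hinge line (lower edge) of tab 1, the leftmost tab of the seedling rack, 113 mm above the bench. The tabs stand at y = +92, +46, 0, -46, -92 mm of the rack, numbered 1 to 5 from the left; each is a plate 26 mm wide across the row, 30 tall, 3 thick. The nearest tube rims begin 35 mm from the tabs' centre line
- grown_hinge5 (a point): the same point of tab 5, the rightmost, at y = -92 mm of the rack, 113 mm above the bench
- grown_tab1 (a joint): fold angle of tab 1 of the seedling rack (rad): 0 upright, 1.5 nearly flat on the deck (stop). It folds only towards the rack's -y (robot's right), needs about 1 N or less at its upper edge, and stays by friction where it is left
- grown_tab2 (a joint): fold angle of tab 2 of the seedling rack (rad): 0 upright, 1.5 nearly flat on the deck (stop). It folds only towards the rack's -y (robot's right), needs about 1 N or less at its upper edge, and stays by friction where it is left
- grown_tab3 (a joint): fold angle of tab 3 of the seedling rack (rad): 0 upright, 1.5 nearly flat on the deck (stop). It folds only towards the rack's -y (robot's right), needs about 1 N or less at its upper edge, and stays by friction where it is left
- grown_tab4 (a joint): fold angle of tab 4 of the seedling rack (rad): 0 upright, 1.5 nearly flat on the deck (stop). It folds only towards the rack's -y (robot's right), needs about 1 N or less at its upper edge, and stays by friction where it is left
- grown_tab5 (a joint): fold angle of tab 5 of the seedling rack (rad): 0 upright, 1.5 nearly flat on the deck (stop). It folds only towards the rack's -y (robot's right), needs about 1 N or less at its upper edge, and stays by friction where it is left
- bare_rack: a rack of the same shape and size, with the same tabs and same frame, whose tubes are empty; fixed to the bench beside the other one, on either side
- bare_tab1 (a joint): fold angle of tab 1 of the empty rack: 0 upright, 1.5 flat; to be left standing
- bare_tab2 (a joint): fold angle of tab 2 of the empty rack: 0 upright, 1.5 flat; to be left standing
- bare_tab3 (a joint): fold angle of tab 3 of the empty rack: 0 upright, 1.5 flat; to be left standing
- bare_tab4 (a joint): fold angle of tab 4 of the empty rack: 0 upright, 1.5 flat; to be left standing
- bare_tab5 (a joint): fold angle of tab 5 of the empty rack: 0 upright, 1.5 flat; to be left standing
- seed_jar: small lidded glass jar, 36 mm across, 55 tall, standing on the bare deck corner of the seedling rack; origin under its base
- label_cup: small white cup, 42 mm across, 45 tall, standing on the bare deck corner of the empty rack; origin under its base
- spare_tube: single loose tube, 39 mm across, 113 tall, standing on the bench; origin under its base
- clay_pot: terracotta pot, 80 mm across, 70 tall, on the bench; origin under its base
- feed_bottle: white bottle, 56 mm across, 100 tall, on the bench; origin under its base
- dibber: tapered wooden stick, 160 mm long, about 30 thick, lying on the bench; origin at its middle, on the bench

How it is judged:
On the way, in this order (a step that is already met when the one before it is completed fails the run):
1. tab 1 of the seedling rack is folded down (value of joint grown_tab1 above 1.1 rad), for 0.05 s.
2. tab 2 of the seedling rack is folded down (value of joint grown_tab2 above 1.1 rad), for 0.05 s.
3. tab 3 of the seedling rack is folded down (value of joint grown_tab3 above 1.1 rad), for 0.05 s.
4. tab 4 of the seedling rack is folded down (value of joint grown_tab4 above 1.1 rad), for 0.05 s.
5. tab 5 of the seedling rack is folded down (value of joint grown_tab5 above 1.1 rad), for 0.05 s.
At the end, for the whole second after the job is handed in: all five tabs of the seedling rack are folded by more than 1.1 rad (flat is 1.5), those of the empty rack by less than 0.45 rad, and every loose thing is within 20 mm of where it stood (value of joint each of grown_tab1, grown_tab2, grown_tab3, grown_tab4, grown_tab5 above 1.1 rad and value of joint each of bare_tab1, bare_tab2, bare_tab3, bare_tab4, bare_tab5 below 0.45 rad and distance of each of seed_jar, label_cup, spare_tube, clay_pot, feed_bottle, dibber from where it was at the start of the episode below 0.02 m); the robot touches nothing.
It fails at once if a tab of the empty rack is folded by more than 0.45 rad (value of joint any of bare_tab1, bare_tab2, bare_tab3, bare_tab4, bare_tab5 above 0.45 rad).
It fails at once if a seedling is touched (contact force between any of the fingers, the arm and seedlings above 0.2 N).
It fails at once if the robot presses on the seedling rack or its tabs with more than 20 N (contact force between any of the fingers, the arm and grown_rack above 20 N).
It fails at once if a loose thing is lifted, carried or pushed more than 20 mm (distance of any of seed_jar, label_cup, spare_tube, clay_pot, feed_bottle, dibber from where it was at the start of the episode above 0.02 m).
It also fails if it takes over 43 s, if anything falls off the work surface, if the arm or the gripper's body presses on something with over 40 N, if the wrist force passes 120 N, or if a joint passes its speed limit or range.

### The arm

A 6-joint arm with a two-finger parallel gripper is mounted at the origin on the work surface. World frame = base frame: x ahead of the robot, y to its left, z up, the work surface at z = 0. Lengths are in m, angles in rad, forces in N, time in s.
With the tool pointing down it reaches from about 0.25 to 0.775 m from the base axis. Payload 4 kg.
Tool frame: the origin (TCP) lies midway between the tips of the shut fingers; the grasp point (between the pads) lies 19 mm behind it (tcp_to_grasp is the distance from the TCP to the grasp point, in m); z points along the fingers, y is the direction in which the jaws open and shut (so a half turn about z gives the same grasp; the last joint's range is limited). The gripper opens to 94 mm and grips with 3 to 60 N. Pads are 16 mm wide; open, the fingers measure 119 mm over their backs; the gripper's body (75 mm by 177 mm) begins 78 mm behind the grasp point.
Start: joints at [-1.352, 0.087, 1.371, -0, 1.684, -0.103], TCP at [0.174, -0.522, 0.206] pointing down, gripper open.
Joint ranges: [-3.1, 3.1], [-0.76, 2.03], [0.27, 2.55], [-1.08, 4.22], [0.17, 2.65], [-2.57, 2.57]. Speed limits (rad/s): [2.79, 2.79, 3.14, 3.14, 3.14, 3.14].

### API

Orientations are given as a 3x3 rotation matrix whose columns are the frame's x, y, z axes.
In Python, from station import sense, get_image, camera_info, hand_in, tcp_to_grasp gives the robot as it stands.
- The arm moves only by the tool drive_tool, never from a script. Its argument "plan" is a list that holds one entry, the list of rows, each a list of 7 numbers: the shift along the tool's x, y, z in m, then the turn, a rotation vector about the tool's x, y, z in rad, then the opening in per cent of the stroke, from 0 (shut) to 100 (fully open). A call has 1 to 8 rows; each row shifts and turns the commanded pose from where the row before left it, along the tool's axes as they then stand; what a row does not reach is not made up. A row lasts 1/12 s, in which the tool goes at most 41.7 mm and 7.16 degrees, less where a joint would pass 70% of its speed; a pose out of reach is approached as far as the arm can. A call is refused whole if a number of a shift passes 0.0417 or a number of a turn 0.125, either way. A call with a gripper value outside its range is refused whole. The fingers move at their own pace and stop on an object; "grip_force" is the grip in N (left out, the last holds). Time passes only in rows, so rows that do not move let the fingers close. It gives the time, the measured TCP pose, the force and the opening at its end, in the units of the state.
- sense(): the state, without advancing time (a new reading comes with each control period).
- get_image(name): name is "scene" or "top"; returns (picture, depth): 400x640x3 uint8, blue, green, red; 400x640 float32, m along the optical axis (not along the pixel's ray), 0 where there is no reading.
- camera_info(name): a dict with "K" (3x3 intrinsics, pixels), "k1" (the pictures are not rectified: a ray, as slopes to the right and down, at radius r is drawn at 1 + k1 r^2 times it, then the intrinsics apply), "R" (3x3) and "t" (3): a world point X has camera coordinates R X + t. Camera axes: x right, y down, z forward; pixel columns grow to the right and rows downward; lengths in m; the calibration is good to about 2 mm. A picture is of the moment at which its call begins. camera_info takes no time and is no camera call.
- hand_in(): hands the job in, once; it reports no verdict.
The state is a dict: "time_s": time; "q": joint angles; "qvel": joint speeds; "effort": joint torques, N m; "position": TCP position; "ee_rot": TCP orientation; "force": force on the tool from outside, world axes, zero at the start; "ft_torque": the same for the moment, N m; "width": finger opening in m.
Only numpy, scipy, OpenCV 4.12 (cv2) and the standard library are available. Lean on these libraries where they do the work, as an engineer would, in place of code of your own. Each camera call takes 0.05 s, during which the arm holds its last target.

## Working session

There is one attempt and no reset: what is moved stays moved. The work goes in short steps, Python scripts to look and compute and a tool call to move; the robot and the scene stay as the last step left them, time stands still between calls to the robot, and variables do not carry over. Pictures are saved under pics/ and viewed, and the job is handed in when it is done.

Besides the shell and the picture viewer there is one more tool, called after "Request:" as name(argument=value, ...), one argument or row to a line, values as JSON. drive_tool: Moves the arm, as the interface text tells. Its arguments: {"type":"object","properties":{"plan":{"type":"array"},"grip_force":{"type":"number"}},"required":["plan"]}

```bash
mkdir -p pics; ls
python3 - <<'E'
from station import *
import cv2,numpy as np,pickle
s=sense();print(s)
d={}
for n in("scene","top"):
    im,dp=get_image(n);ci=camera_info(n);d[n]=(im,dp,ci);cv2.imwrite(f"pics/{n}0.png",im);print(n,ci)
pickle.dump(d,open("d0.pkl","wb"))
print(tcp_to_grasp)
E
```

```text
pics
{'time_s': 0.0, 'q': array([-1.35208009e+00,  8.79225687e-02,  1.37222315e+00, -3.69776818e-06,
        1.68353398e+00, -1.03092662e-01]), 'qvel': array([-0.00054645,  0.00106294,  0.00104632, -0.00090899, -0.00097662,
       -0.0006288 ]), 'effort': array([-5.48999815e-04, -3.40176308e+01, -3.02433836e+01,  7.17220595e-02,
        3.27058334e-02, -1.78285782e-04]), 'position': array([ 0.17384063, -0.52125649,  0.20433764]), 'ee_rot': array([[ 9.48665024e-01,  3.16282252e-01, -4.56426945e-04],
       [ 3.16282511e-01, -9.48662862e-01,  2.03652860e-03],
       [ 2.11122560e-04, -2.07634331e-03, -9.99997822e-01]]), 'force': array([-0.50430681, -0.0687524 , -0.03900453]), 'ft_torque': array([ 0.06833951,  0.02830137, -0.00904336]), 'width': 0.09389261679240031}
scene {'K': array([[367.71360611,   0.        , 318.99462841],
       [  0.        , 367.71360611, 196.82407325],
       [  0.        ,   0.        ,   1.        ]]), 'k1': -0.07688006281152251, 'R': array([[ 7.36469702e-01,  6.76470448e-01, -3.33594874e-04],
       [ 4.43319892e-01, -4.83012326e-01, -7.55093747e-01],
       [-5.10959735e-01,  5.55955777e-01, -6.55616750e-01]]), 't': array([-0.43506675, -0.18660848,  1.14573448])}
top {'K': array([[465.90650195,   0.        , 314.82876735],
       [  0.        , 465.90650195, 191.46144332],
       [  0.        ,   0.        ,   1.        ]]), 'k1': -0.0001536235573199043, 'R': array([[-0.02678081, -0.99923388, -0.02853844],
       [-0.97996802,  0.03187905, -0.1965869 ],
       [ 0.19734607,  0.022702  , -0.98007099]]), 't': array([0.02134083, 0.58795988, 0.96098936])}
0.0188
```

View pics/scene0.png

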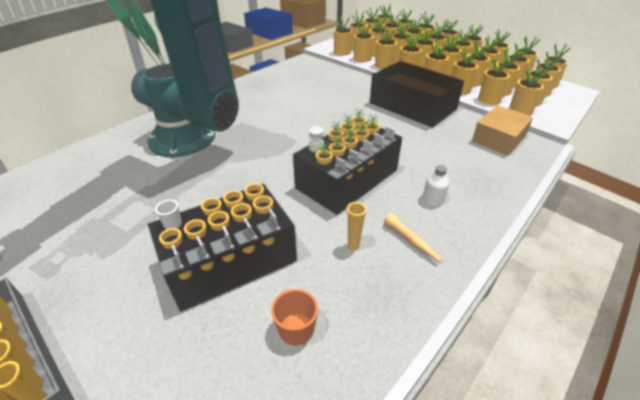

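View pics/top0.png

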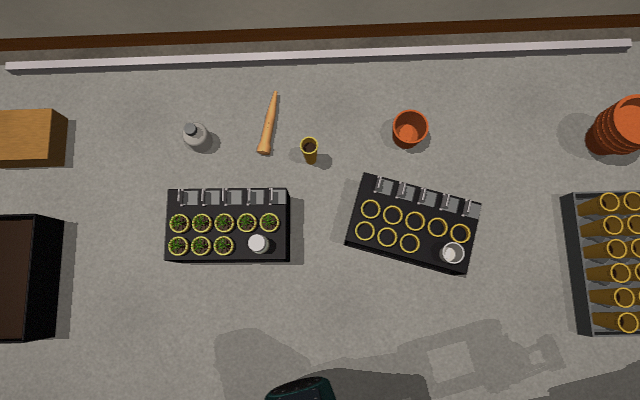

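Run:
```python
import cv2,pickle
d=pickle.load(open("d0.pkl","rb"))
cv2.imwrite("pics/topz.png",cv2.resize(d["top"][0][180:270,155:300],None,fx=5.5,fy=5.5,interpolation=cv2.INTER_CUBIC))
cv2.imwrite("pics/scz.png",cv2.resize(d["scene"][0][105:210,285:410],None,fx=5.5,fy=5.5,interpolation=cv2.INTER_CUBIC))
```

```text
(no output)
```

View pics/topz.png

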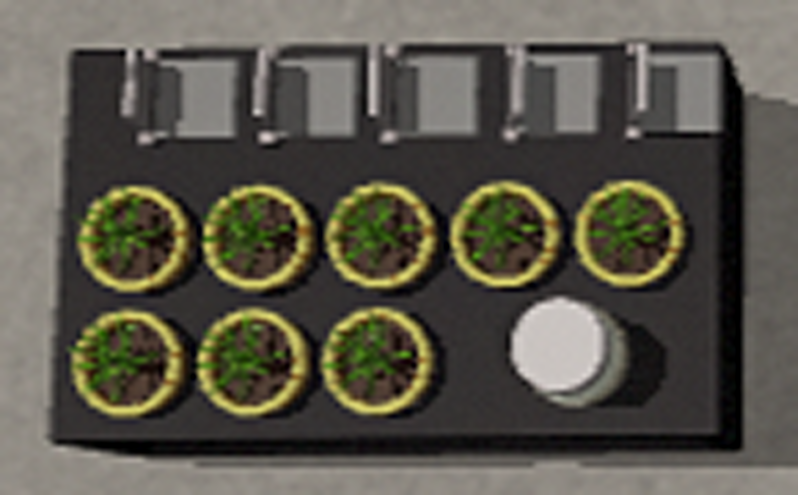

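View pics/scz.png

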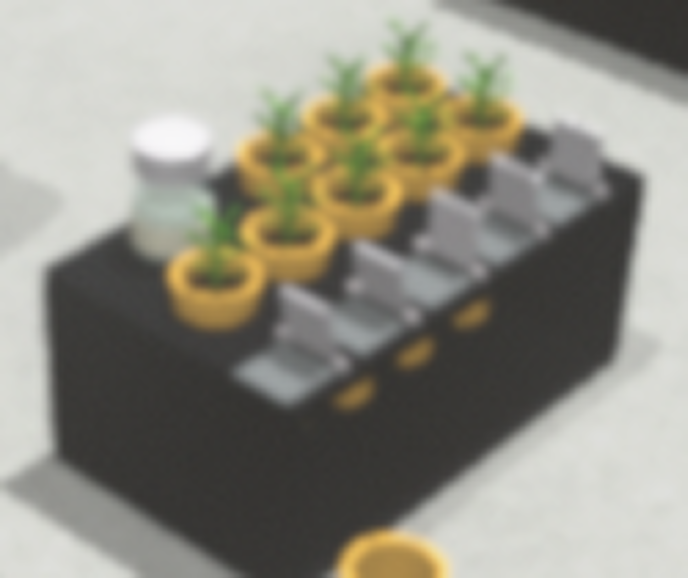

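The top view shows the seedling rack on the left at about (228,225), with its tab edges as bright lines at rows 188–201 and columns 178, 202, 223, 248 and 271. The jar stands on its near right corner at (257,243). The scene view confirms the tabs are upright, with the pale plates lying to their right.

```bash
cat > h.py <<'E'
import numpy as np,cv2
def ray(ci,u,v,z):
    K=ci["K"];p=cv2.undistortPoints(np.array([[[u,v]]],float),K,np.array([ci["k1"],0,0,0,0]))[0,0]
    dirw=ci["R"].T@np.array([p[0],p[1],1]);c=-ci["R"].T@ci["t"]
    return c+dirw*(z-c[2])/dirw[2]
E
python3 - <<'E'
import cv2,pickle,numpy as np
from h import *
d=pickle.load(open("d0.pkl","rb"))
im,dp,ci=d["top"]
hsv=cv2.cvtColor(im,cv2.COLOR_BGR2HSV)
roi=np.zeros(im.shape[:2],np.uint8);roi[205:262,160:290]=255
m=cv2.inRange(hsv,(18,90,90),(35,255,255))&roi
m=cv2.morphologyEx(m,cv2.MORPH_CLOSE,np.ones((2,2),np.uint8))
cs,_=cv2.findContours(m,cv2.RETR_EXTERNAL,cv2.CHAIN_APPROX_NONE)
P=[]
for c in cs:
    if cv2.contourArea(c)<150: continue
    (u,v),ax,a=cv2.fitEllipse(c); p=ray(ci,u,v,.125);P.append((u,v,*p));print("rim",np.round([u,v,*ax],1),p.round(4))
P=np.array(P);P=P[np.argsort(P[:,1])];front=P[:5];front=front[np.argsort(front[:,0])]
# front row: y=92..-92 assumed, x=10
ys=np.array([92,46,0,-46,-92])/1000
A=np.polyfit(ys,front[:,2],1);B=np.polyfit(ys,front[:,3],1)
yaw=np.arctan2(-A[0],B[0]);print("pitch scale",np.hypot(A[0],B[0]),"yaw",yaw)
ex=np.array([np.cos(yaw),np.sin(yaw)]);ey=np.array([-ex[1],ex[0]])
o=np.array([A[1],B[1]])-.010*ex;print("origin from rims",o)
tf=lambda p:((p[:2]-o)@ex,(p[:2]-o)@ey)
print("all rims in rack frame",[np.round(tf(p[2:]),4) for p in P])
# tabs: bright low-sat pixels
g=im.min(2);m=(g>165).astype(np.uint8);m[:184]=0;m[206:]=0;m[:,:165]=0;m[:,290:]=0
n,l,st,ce=cv2.connectedComponentsWithStats(m)
for i in range(1,n):
    if st[i,4]<3: continue
    for z in(.143,.116): print(st[i],ce[i].round(1),"z",z,np.round(tf(ray(ci,*ce[i],z)),4))
for nm,pt in(("t1",(65,92,143)),("t5",(65,-92,143))):
    print(nm,o+ex*pt[0]/1e3+ey*pt[1]/1e3)
# deck corners from zoomed view
for u,v in((72,50),(722,45),(720,435),(52,440)):
    print("corner",np.round(tf(ray(ci,155+u/5.5,180+v/5.5,.11)),4))
# scene check: project tab tops
ims,_,cs=d["scene"];imt=im.copy();ims=ims.copy()
for j,y in enumerate(ys):
  for x in(52,78):
    for z in(113,143):
      q=np.r_[o+ex*x/1e3+ey*y,z/1e3]
      for img,c in((imt,ci),(ims,cs)):
        rv=cv2.Rodrigues(c["R"])[0]
        uv=cv2.projectPoints(q[None],rv,c["t"],c["K"],np.array([c["k1"],0,0,0,0]))[0][0,0]
        cv2.circle(img,tuple(int(round(k*16)) for k in uv),8,(0,0,255),-1,shift=4)
cv2.imwrite("pics/chk.png",np.hstack([cv2.resize(imt[180:270,155:300],(390,300)),cv2.resize(ims[105:210,285:410],(400,300))]))
E
```

```text
rim [224.  246.2  18.5  19.2] [0.4689 0.1877 0.125 ]
rim [201.3 246.4  18.5  19.5] [0.4698 0.2336 0.125 ]
rim [178.6 246.6  18.3  19.7] [0.4707 0.2796 0.125 ]
rim [202.1 223.8  18.1  19. ] [0.5155 0.2329 0.125 ]
rim [179.8 224.   18.2  19.3] [0.5165 0.2786 0.125 ]
rim [269.7 223.   18.5  19. ] [0.5129 0.0953 0.125 ]
rim [247.2 223.2  18.3  19.1] [0.5139 0.1411 0.125 ]
rim [224.7 223.4  18.1  19.1] [0.5149 0.1869 0.125 ]
pitch scale 0.9966302145721456 yaw -0.019104300600874178
origin from rims [0.50476275 0.18715987]
all rims in rack frame [array([ 0.0099, -0.0916]), array([ 0.01  , -0.0459]), array([ 0.0102, -0.0001]), array([0.0098, 0.0459]), array([0.01  , 0.0917]), array([-0.0359, -0.0001]), array([-0.0359,  0.0457]), array([-0.0358,  0.0918])]
[271 188   1  12  12] [271.  193.5] z 0.143 [ 0.0671 -0.0958]
[271 188   1  12  12] [271.  193.5] z 0.116 [ 0.0725 -0.0925]
[222 191   1  10  10] [222.  195.5] z 0.143 [0.0643 0.003 ]
[222 191   1  10  10] [222.  195.5] z 0.116 [0.0696 0.0093]
t1 [0.57150838 0.27790138]
t5 [0.5679934  0.09393495]
corner [0.0859 0.1249]
corner [ 0.0845 -0.1236]
corner [-0.0619 -0.1235]
corner [-0.0614  0.1243]
```

View pics/chk.png

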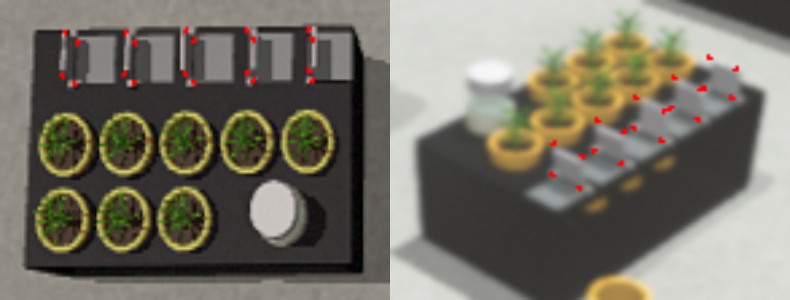

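Request:
drive_tool(
  plan=[
    [[0,0,-0.005,0,0,0.1135,0],[0,0,-0.005,0,0,0.1135,0],[0,0,-0.005,0,0,0.1135,0],[0.012,-0.026,0,0,0,0,0],[0.012,-0.026,0,0,0,0,0],[0.012,-0.026,0,0,0,0,0],[0.012,-0.026,0,0,0,0,0],[0.012,-0.026,0,0,0,0,0]],
  ],
  grip_force=10,
)

```text
time_s: 0.77
position: [0.2366, -0.3915, 0.2198]
ee_rot: [[1.0, -0.019, -0.0], [-0.019, -1.0, 0.001], [-0.0, -0.001, -1.0]]
force: [0.4, -0.2, 0.4]
width: 0.0437
```

Request:
drive_tool(
  plan=[
    [[0.012,-0.026,0,0,0,0,0],[0.012,-0.026,0,0,0,0,0],[0.012,-0.026,0,0,0,0,0],[0.012,-0.026,0,0,0,0,0],[0.012,-0.026,0,0,0,0,0],[0.012,-0.026,0,0,0,0,0],[0.012,-0.026,0,0,0,0,0],[0.012,-0.026,0,0,0,0,0]],
  ],
)

```text
time_s: 1.43
position: [0.3363, -0.1853, 0.2201]
ee_rot: [[1.0, -0.019, -0.0], [-0.019, -1.0, 0.0], [-0.0, -0.0, -1.0]]
force: [0.5, 0.2, 0.7]
width: 0.0004
```

Request:
drive_tool(
  plan=[
    [[0.012,-0.026,0,0,0,0,0],[0.012,-0.026,0,0,0,0,0],[0.012,-0.026,0,0,0,0,0],[0.012,-0.026,0,0,0,0,0],[0.012,-0.026,0,0,0,0,0],[0.012,-0.026,0,0,0,0,0],[0.012,-0.026,0,0,0,0,0],[0.012,-0.026,0,0,0,0,0]],
  ],
)

```text
time_s: 2.1
position: [0.4362, 0.0209, 0.22]
ee_rot: [[1.0, -0.018, -0.001], [-0.018, -1.0, -0.0], [-0.001, 0.0, -1.0]]
force: [0.8, -0.7, 0.8]
width: 0.0004
```

Request:
drive_tool(
  plan=[
    [[0.012,-0.026,0,0,0,0,0],[0.012,-0.026,0,0,0,0,0],[0.012,-0.026,0,0,0,0,0],[0.012,-0.026,0,0,0,0,0],[0.012,-0.026,0,0,0,0,0],[0.012,-0.026,0,0,0,0,0],[0.012,-0.026,0,0,0,0,0],[0.012,-0.026,0,0,0,0,0]],
  ],
)

```text
time_s: 2.77
position: [0.5361, 0.2269, 0.2196]
ee_rot: [[1.0, -0.019, -0.001], [-0.019, -1.0, -0.001], [-0.001, 0.001, -1.0]]
force: [0.3, -1.3, 0.1]
width: 0.0003
```

Request:
drive_tool(
  plan=[
    [[0.008,-0.026,0,0,0,0,0],[0,-0.026,0,0,0,0,0],[0,0,0,0,0,0,0],[0,0,0,0,0,0,0]],
  ],
)

```text
time_s: 3.1
position: [0.5445, 0.2782, 0.2192]
ee_rot: [[1.0, -0.017, -0.002], [-0.017, -1.0, -0.001], [-0.002, 0.001, -1.0]]
force: [-0.0, 0.6, 0.4]
width: 0.0004
```

```bash
cat > st.py <<'E'
from station import *
import numpy as np
from h import *
s=sense();p=s["position"];o=np.array([.50476,.18716]);y=-.0191
ex=np.array([np.cos(y),np.sin(y)]);ey=np.array([-ex[1],ex[0]])
r=p[:2]-o;print(s["time_s"],p.round(4),"rack",(r@ex).round(4),(r@ey).round(4),"F",s["force"].round(2),"w",s["width"]);print(s["ee_rot"].round(4))
E
python3 st.py
```

```text
3.1 [0.5445 0.2782 0.2192] rack 0.038 0.0918 F [-0.03  0.59  0.35] w 0.0004206210021775913
[[ 0.9999 -0.0166 -0.002 ]
 [-0.0166 -0.9999 -0.0014]
 [-0.0019  0.0014 -1.    ]]
```

Next I need +29 mm in x and −33 mm in tool y, and then I'll lower to just above the tab height.

Request:
drive_tool(
  plan=[
    [[0.015,-0.017,0,0,0,0,0],[0.014,-0.017,0,0,0,0,0],[0,0,0.02,0,0,0,0],[0,0,0.02,0,0,0,0],[0,0,0.02,0,0,0,0],[0,0,0.015,0,0,0,0],[0,0,0,0,0,0,0],[0,0,0,0,0,0,0]],
  ],
)

```text
time_s: 3.77
position: [0.5741, 0.3093, 0.1445]
ee_rot: [[1.0, -0.02, -0.002], [-0.02, -1.0, -0.002], [-0.002, 0.002, -1.0]]
force: [-0.2, -0.1, 0.5]
width: 0.0007
```

```bash
python3 st.py
python3 - <<'E'
from station import *
import cv2,numpy as np
t=get_image("top")[0];s=get_image("scene")[0]
cv2.imwrite("pics/pre.png",np.hstack([cv2.resize(t[150:270,145:305],(400,300)),cv2.resize(s[85:210,260:427],(400,300))]))
E
```

```text
3.7667 [0.5741 0.3093 0.1445] rack 0.067 0.1234 F [-0.2  -0.15  0.47] w 0.0006563798535575359
[[ 0.9998 -0.02   -0.0023]
 [-0.02   -0.9998 -0.0016]
 [-0.0023  0.0016 -1.    ]]
```

View pics/pre.png

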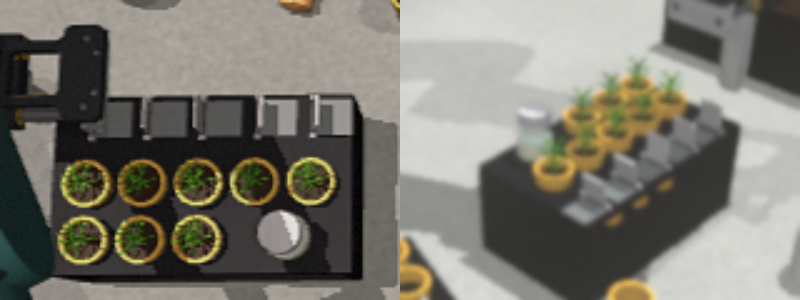

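Request:
drive_tool(
  plan=[
    [[0,0,0.012,0,0,0,0],[0,0,0.012,0,0,0,0],[0,0,0,0,0,0,0],[0,0.006,0,0,0,0,0],[0,0.006,0,0,0,0,0],[0,0.006,0,0,0,0,0],[0,0.006,0,0,0,0,0],[0,0.006,0,0,0,0,0]],
  ],
)

```text
time_s: 4.53
position: [0.5743, 0.2805, 0.122]
ee_rot: [[1.0, -0.019, 0.001], [-0.019, -1.0, 0.001], [0.001, -0.001, -1.0]]
force: [0.1, 1.9, 0.6]
width: 0.0007
```

```bash
python3 st.py
```

```text
4.5333 [0.5743 0.2805 0.122 ] rack 0.0677 0.0947 F [0.07 1.88 0.59] w 0.0006515709577026628
[[ 9.998e-01 -1.880e-02  1.000e-03]
 [-1.880e-02 -9.998e-01  9.000e-04]
 [ 1.000e-03 -1.000e-03 -1.000e+00]]
```

Request:
drive_tool(
  plan=[
    [[0,0.006,0.001,0,0,0,0],[0,0.006,0,0,0,0,0],[0,0.006,0,0,0,0,0],[0,0.006,0,0,0,0,0],[0,0,0,0,0,0,0]],
  ],
)

```text
time_s: 4.95
position: [0.5737, 0.2552, 0.1206]
ee_rot: [[1.0, -0.02, 0.0], [-0.02, -1.0, -0.001], [0.0, 0.001, -1.0]]
force: [0.4, 0.0, -0.2]
width: 0.0005
```

```bash
python3 st.py
python3 - <<'E'
from station import *
import cv2,numpy as np
t=get_image("top")[0];s=get_image("scene")[0]
cv2.imwrite("pics/t1.png",np.hstack([cv2.resize(t[150:270,145:305],(400,300)),cv2.resize(s[85:210,260:427],(400,300))]))
E
```

```text
4.95 [0.5737 0.2552 0.1206] rack 0.0677 0.0693 F [ 0.36  0.01 -0.21] w 0.0005273220225822486
[[ 9.998e-01 -2.010e-02  1.000e-04]
 [-2.010e-02 -9.998e-01 -1.300e-03]
 [ 2.000e-04  1.300e-03 -1.000e+00]]
```

View pics/t1.png

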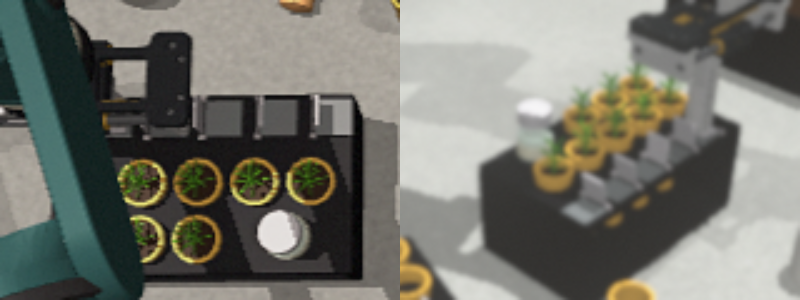

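Tab 1 is out of sight under the finger, and the contact force is small, so I'll continue the sweep.

Request:
drive_tool(
  plan=[
    [[0,0.007,0,0,0,0,0],[0,0.007,0,0,0,0,0],[0,0.007,0,0,0,0,0],[0,0.007,0,0,0,0,0],[0,0.007,0,0,0,0,0],[0,0.007,0,0,0,0,0],[0,0.005,0,0,0,0,0],[0,0,0,0,0,0,0]],
  ],
)

```text
time_s: 5.72
position: [0.5728, 0.2081, 0.1205]
ee_rot: [[1.0, -0.02, 0.0], [-0.02, -1.0, -0.001], [0.0, 0.001, -1.0]]
force: [-0.2, -1.2, 0.5]
width: 0.0004
```

```bash
python3 st.py
python3 - <<'E'
from station import *
import cv2,numpy as np
t=get_image("top")[0];s=get_image("scene")[0]
cv2.imwrite("pics/t2.png",np.hstack([cv2.resize(t[150:270,145:305],(400,300)),cv2.resize(s[85:210,260:427],(400,300))]))
E
```

```text
5.7167 [0.5728 0.2081 0.1205] rack 0.0676 0.0223 F [-0.15 -1.18  0.51] w 0.00039900147647666277
[[ 9.998e-01 -2.030e-02  1.000e-04]
 [-2.030e-02 -9.998e-01 -1.400e-03]
 [ 1.000e-04  1.400e-03 -1.000e+00]]
```

View pics/t2.png

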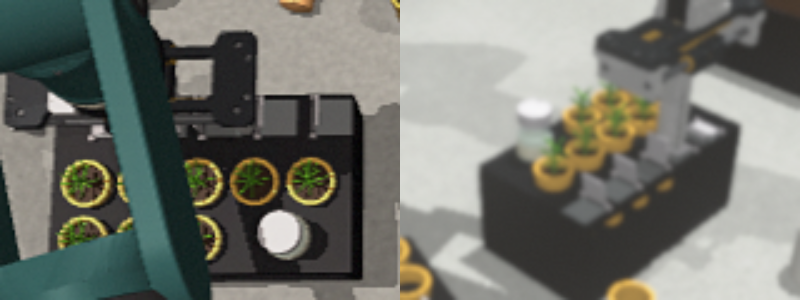

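Tab 1 now lies flat, seen as the white plate at (705,130) in the right panel. I'll carry on along the row.

Request:
drive_tool(
  plan=[
    [[0,0.007,0,0,0,0,0],[0,0.007,0,0,0,0,0],[0,0.007,0,0,0,0,0],[0,0.007,0,0,0,0,0],[0,0.007,0,0,0,0,0],[0,0.007,0,0,0,0,0],[0,0.007,0,0,0,0,0],[0,0,0,0,0,0,0]],
  ],
)

```text
time_s: 6.48
position: [0.5719, 0.1588, 0.1205]
ee_rot: [[1.0, -0.021, 0.0], [-0.021, -1.0, -0.002], [0.0, 0.002, -1.0]]
force: [0.0, -1.0, 0.7]
width: 0.0004
```

Request:
drive_tool(
  plan=[
    [[0,0.007,0,0,0,0,0],[0,0.007,0,0,0,0,0],[0,0.007,0,0,0,0,0],[0,0.007,0,0,0,0,0],[0,0.007,0,0,0,0,0],[0,0.007,0,0,0,0,0],[0,0.003,0,0,0,0,0],[0,0,0,0,0,0,0]],
  ],
)

```text
time_s: 7.15
position: [0.571, 0.1145, 0.1205]
ee_rot: [[1.0, -0.02, -0.0], [-0.02, -1.0, -0.001], [-0.0, 0.001, -1.0]]
force: [-0.9, 0.0, 0.5]
width: 0.0007
```

```bash
python3 st.py
```

```text
7.15 [0.571  0.1145 0.1205] rack 0.0676 -0.0713 F [-0.91  0.    0.51] w 0.0007357022649633707
[[ 0.9998 -0.02   -0.    ]
 [-0.02   -0.9998 -0.0012]
 [-0.      0.0012 -1.    ]]
```

Request:
drive_tool(
  plan=[
    [[0,0.007,0,0,0,0,0],[0,0.007,0,0,0,0,0],[0,0.007,0,0,0,0,0],[0,0.007,0,0,0,0,0],[0,0.007,0,0,0,0,0],[0,0.007,0,0,0,0,0],[0,0.007,0,0,0,0,0],[0,0,0,0,0,0,0]],
  ],
)

```text
time_s: 7.82
position: [0.57, 0.065, 0.1204]
ee_rot: [[1.0, -0.02, -0.0], [-0.02, -1.0, -0.002], [-0.0, 0.002, -1.0]]
force: [0.9, -0.5, 0.2]
width: 0.0003
```

Request:
drive_tool(
  plan=[
    [[0,0,-0.02,0,0,0,0],[0,0,-0.03,0,0,0,0],[0,0,-0.03,0,0,0,0],[0,0,-0.03,0,0,0,0],[0,0.03,-0.02,0,0,0,0],[0,0.03,0,0,0,0,0],[0,0.03,0,0,0,0,0],[0,0,0,0,0,0,0]],
  ],
)

```text
time_s: 8.48
position: [0.5684, -0.0279, 0.2509]
ee_rot: [[1.0, -0.024, 0.001], [-0.024, -1.0, -0.003], [0.001, 0.003, -1.0]]
force: [0.5, -0.2, -0.6]
width: 0.0005
```

```bash
python3 st.py
python3 - <<'E'
from station import *
import cv2,numpy as np
t=get_image("top")[0];s=get_image("scene")[0]
cv2.imwrite("pics/t5.png",np.vstack([t[80:290,:],s[90:310,:]]))
cv2.imwrite("pics/t5z.png",np.hstack([cv2.resize(t[180:270,155:300],(400,300)),cv2.resize(s[105:210,285:410],(400,300))]))
E
```

```text
8.4833 [ 0.5684 -0.0279  0.2509] rack 0.0677 -0.2139 F [ 0.54 -0.23 -0.61] w 0.0005344222023885827
[[ 9.997e-01 -2.450e-02  7.000e-04]
 [-2.450e-02 -9.997e-01 -3.400e-03]
 [ 8.000e-04  3.400e-03 -1.000e+00]]
```

View pics/t5.png

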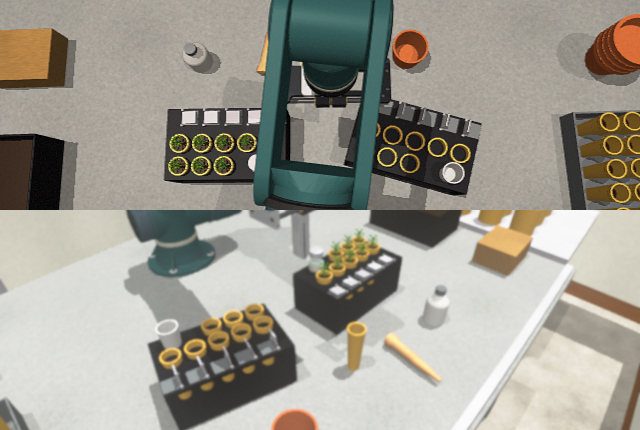

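View pics/t5z.png

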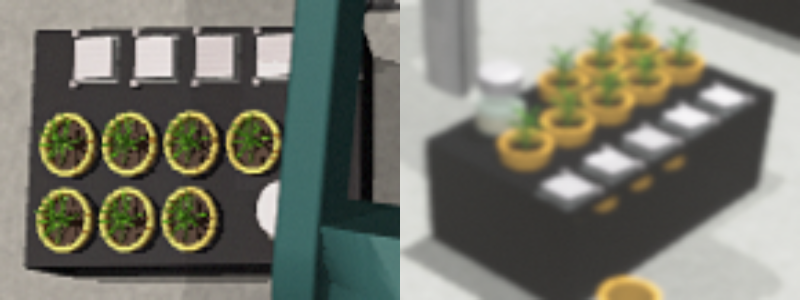

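In the pictures all five seedling-rack tabs lie flat. The empty rack's tabs are upright and the loose things are where they stood. The arm is clear of everything, so I'll hand in.

```bash
python3 -c "
from station import *
hand_in()"
```

```text
the job is handed in; nothing more can be done
```

The five tabs of the seedling rack are folded down, and I handed the job in at about 8.6 s on the robot's clock, well under the 43 s limit. No verdict was reported.

- **Locating the rack:** I found it from its tube rims: origin (0.505, 0.187) m, yaw −0.019 rad. The deck corners agreed within about 4 mm. The two tab tops detected automatically agreed within about 4 mm, so I trusted the rim fit.
- **Sweep:** I ran the shut fingers along the tab line from left to right, with the tip at 0.1205 m. The wrist force read 2 N or less whenever I checked it between moves. It was not logged continuously, so a brief higher peak can't be ruled out.
- **Last pictures:** The scene view shows all five tabs flat, while the top view shows tabs 1–4 because the arm hid tab 5. The empty rack's tabs and the seedlings looked untouched, and the loose things in view looked unmoved. In the top view the arm hid the jar and dibber in part and the spare tube fully, so I checked those three only in the scene view.
- **Not measured:** I did not measure the fold angles. From the tip height I expect at least about 1.3 rad, against the 1.1 rad needed.

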